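Raise a roller support to its tape mark and lock the cam lever one-handed

ROBOT

A 7-joint arm with a two-finger parallel gripper is mounted at the origin on the work surface. World frame = base frame: x ahead of the robot, y to its left, z up, the work surface at z = 0. Lengths are in m, angles in rad, forces in N, time in s.
With the tool pointing down it reaches from about 0.4 to 0.85 m from the base axis. Payload 4.5 kg.
Tool frame: the origin (TCP) lies midway between the tips of the shut fingers; the grasp point (between the pads) lies 19 mm behind it (r.tcp_to_grasp is the distance from the TCP to the grasp point, in m); x points along the fingers, z is the direction in which the jaws open and shut, and the axes are right-handed (so a half turn about x gives the same grasp; the last joint's range is limited). The gripper opens to 88 mm and grips with 3 to 60 N. Pads are 18 mm wide; open, the fingers measure 123 mm over their backs; the gripper's body (75 mm by 187 mm) begins 45 mm behind the grasp point.
Start: joints at [0.034, 0.689, -0.195, 1.565, 0.157, 0.902, -0.215], TCP at [0.625, 0, 0.239] pointing down, gripper open.
Joint ranges: [-3.01, 3.01], [-0.46, 2.08], [-1.47, 1.51], [0.13, 2.56], [-1, 4.14], [0.04, 2.09], [-2.66, 2.66]. Speed limits (rad/s): [2.57, 2.57, 3.14, 3.14, 3.14, 3.14, 3.14].

INTERFACE

Orientations are given as a unit quaternion [w, x, y, z].
In Python, from plant import r, cams, workorder gives the robot as it stands.
- The arm moves only by the tool arm_command, never from a script. Its argument "commands" is a list of rows, each a list of 7 numbers: the shift along the tool's x, y, z in m, then the turn, a rotation vector about the tool's x, y, z in rad, then the gripper's target within -1 to 1 (shut at 1, half-way at 0, fully open at -1). A call has 1 to 8 rows; each row is the pose to reach, as a shift and turn from the pose commanded when the call began, along the tool's axes at that moment; what a row does not reach only later rows make up. A row lasts 1/10 s, in which the tool goes at most 50 mm and 8.59 degrees, less where a joint would pass 70% of its speed; a pose out of reach is approached as far as the arm can. A call with a gripper value outside its range is refused whole. The fingers move at their own pace and stop on an object; "force" is the grip in N (left out, the last holds). Time passes only in rows, so rows that repeat a pose let the fingers close. It gives the time, the measured TCP pose, the force and the opening at its end, in the units of the state.
- r.read_state(): the state, without advancing time (a new reading comes with each control period).
- cams.camera(name): name is "scene" or "side" or "wrist"; returns the picture (400x640x3 uint8, blue, green, red); there is no depth.
- cams.get_calibration(name): a dict with "fx", "fy", "cx", "cy" (pixels), "k1" (the pictures are not rectified: a ray, as slopes to the right and down, at radius r is drawn at 1 + k1 r^2 times it, then the intrinsics apply), "R" (3x3) and "t" (3): a world point X has camera coordinates R X + t; the wrist camera has in their place "tool_from_camera" (4x4, takes a point from camera to tool coordinates, whose origin is the TCP and whose axes are the tool frame's). Camera axes: x right, y down, z forward; pixel columns grow to the right and rows downward; lengths in m; the calibration is good to about 2 mm. A picture is of the moment at which its call begins: read the wrist's pose just before it. get_calibration takes no time and is no camera call.
- workorder.hand_in(): hands the job in, once; it reports no verdict.
The state is a dict: "time_s": time; "qpos": joint angles; "dq": joint speeds; "tau": joint torques, N m; "position": TCP position; "tool_rot": TCP orientation; "ft_force": force on the tool from outside, world axes, zero at the start; "moment": the same for the moment, N m; "gripper_width": finger opening in m.
Only numpy, scipy, OpenCV 4.12 (cv2) and the standard library are available. Lean on these libraries where they do the work, as an engineer would, in place of code of your own. Each camera call takes 0.05 s, during which the arm holds its last target. There are 200 camera calls.

TASK

Set up the column roller support for the next board: take the sliding roller arm by its black lever handle and, with the lever still open, raise it until the top of its collar is level with the lower edge of the black tape on the column. The arm drops if you let go, so keep it at the mark while you swing the lever fully closed. Finish still gripping the lever, with the arm at the mark and the lever closed, without dragging the stand about or disturbing the other things on the bench.

Things in the scene. Friction and masses are not known exactly. Their poses are not given: they have to be found in the camera images.
- stand: Free-standing column roller support, 6 kg: grey steel base plate 240 x 170 x 16 mm (from 80 mm behind to 160 mm ahead of the column along its x, 85 mm to each side) and a bright upright steel column 22 mm in diameter whose black cap ends 292 mm above the bench. Origin on the column's axis at bench height; z up, x along the roller (roughly away from the robot), y to its left.
- rest: Sliding roller arm, about 0.6 kg: aluminium collar 48 mm across, 50 mm tall; on its +x side a grey roller 32 mm thick, 54 to 176 mm from the column axis; on its -x side a fork with the cam lever. Slides only up and down, from its start (bottom) 165 mm up; sinks if let go unlocked. Origin on the column axis at the collar's underside, 46 mm above the bench at the start; axes as the stand's.
- collar_top (a point): Point on the column axis in the plane of the collar's top face, 50 mm above the origin of the roller arm.
- mark_tape: The length mark: one turn of black vinyl tape 15 mm wide round the bright column. Origin on the column axis at the tape's LOWER edge, the height at which the collar's top face must stand. It is only a mark, the collar can pass over it.
- lever (a joint): Cam lever angle, rad: 0 = fully closed (end stop), pointing along the stand's -y; grows as it opens, clockwise seen from above, to 1.45, almost along the stand's -x (towards the robot). Turns about an upright pin carried by the roller arm. Starts between 1.15 and 1.4, takes 2 to 4 N at the handle, stays where put. Below about 0.9 its cam starts to grip the column; closed it locks the arm.
- lever_pivot (a point): The lever's pin: 26 mm from the column axis on its -x side, 25 mm above the collar's underside.
- lever_grip (a point): Middle of the black handle of the lever, 82 mm from the pin and at the pin's height (71 mm above the bench at the start). The handle is a flat bar standing on edge: 12 mm thick, 24 mm tall, from 54 to 109 mm from the pin, free on both sides and above. The line from lever_pivot to lever_grip is the lever's direction.
- tape_measure: Bystander: yellow tape measure 66 x 62 x 36 mm, lying on the bench. Origin at the centre of its underside.
- wax_tin: Bystander: round metal tin 75 mm in diameter, 46 mm tall. Origin at the centre of its underside.
- try_square: Bystander: try square lying flat, wooden stock 22 x 100 x 18 mm, steel blade 130 x 30 mm. Origin at the centre of the stock's underside.

How it is judged:
On the way, in this order (a step that is already met when the one before it is completed fails the run):
1. the roller arm is held in the fingers with its collar top at the tape's lower edge (within 5 mm), the lever still open (above 0.95 rad) (z of collar_top in the frame of mark_tape between -0.005 and 0.005 m and value of joint lever above 0.95 rad and contact force between the fingers and rest above 2 N), for 0.2 s.
2. the lever is fully closed (below 0.08 rad) with the arm still at the mark and in the fingers (value of joint lever below 0.08 rad and z of collar_top in the frame of mark_tape between -0.005 and 0.005 m and contact force between the fingers and rest above 2 N), for 0.2 s.
At the end, for the whole second after the job is handed in: The fingers are still gripping the roller arm's lever (contact over 2 N), the lever is closed (below 0.08 rad), the collar's top face is within 5 mm of the tape's lower edge and the arm is at rest (all of step 2 and linear speed of rest below 0.01 m/s); the arm keeps its last pose, push and grip.
It fails at once if the lever is swung towards closed (below 0.9 rad) while the collar top is more than 7 mm below the mark (value of joint lever below 0.9 rad and z of collar_top in the frame of mark_tape below -0.007 m).
It fails at once if the lever is swung towards closed (below 0.9 rad) while the collar top is more than 7 mm above the mark (value of joint lever below 0.9 rad and z of collar_top in the frame of mark_tape above 0.007 m).
It fails at once if a bystander is shifted by more than 15 mm (distance of any of tape_measure, wax_tin, try_square from where it was at the start of the episode above 0.015 m).
It fails at once if the stand is dragged more than 25 mm (distance of stand from where it was at the start of the episode above 0.025 m).
It also fails if it takes over 34 s, if anything falls off the work surface, if the arm or the gripper's body presses on something with over 40 N, if the wrist force passes 120 N, or if a joint passes its speed limit or range.

## Working session

There is one attempt and no reset: what is moved stays moved. The work goes in short steps, Python scripts to look and compute and a tool call to move; the robot and the scene stay as the last step left them, time stands still between calls to the robot, and variables do not carry over. Pictures are saved under pics/ and viewed, about 8 in all and at most 12, crops included, and the job is handed in when it is done.

Besides the shell and the picture viewer there is one more tool, called after "Request:" in YAML: its name, and indented under it one key for each argument. arm_command: Moves the arm, as the interface text tells. Its arguments: {"type":"object","properties":{"commands":{"type":"array","items":{"type":"array","items":{"type":"number"}}},"force":{"type":"number"}},"required":["commands"]}

```bash
ls; mkdir -p pics; python3 - <<'E'
from plant import r,cams
import cv2,numpy as np
s=r.read_state();print(s)
for n in("scene","side","wrist"):
    c=cams.get_calibration(n);print(n,c)
a=cams.camera("scene");b=cams.camera("side");w=cams.camera("wrist")
for n,i in(("scene",a),("side",b),("wrist",w)):cv2.imwrite(f"pics/{n}0.png",i)
E
```

```text
pics
{'time_s': 0.0, 'qpos': array([ 0.03380632,  0.6899899 , -0.19450458,  1.56634583,  0.1572997 ,
        0.90251365, -0.21507117]), 'dq': array([-1.08268911e-03,  7.90835592e-04, -2.70890159e-05, -1.67769529e-05,
        1.19301574e-03,  7.98505109e-04,  2.73963546e-03]), 'tau': array([ 3.38560185e-04, -5.27571630e+01, -1.26686912e+00, -1.53434461e+01,
       -5.26333472e-02,  6.56995355e-03,  1.65937727e-04]), 'position': array([ 6.24359059e-01, -6.01380676e-05,  2.37905635e-01]), 'tool_rot': array([ 7.06448872e-01, -8.57531517e-05,  7.07764073e-01, -1.52602176e-05]), 'ft_force': array([-0.48088438, -0.10141952,  0.39632489]), 'moment': array([ 0.01465285, -0.02957683,  0.02158974]), 'gripper_width': 0.08815663513631063}
scene {'fx': 395.90597851879465, 'fy': 395.90597851879465, 'cx': 322.8514552521518, 'cy': 204.17671116367754, 'k1': 0.012292081224866058, 'R': array([[-0.52922249,  0.84832588,  0.0163328 ],
       [ 0.51897298,  0.33886668, -0.78475246],
       [-0.67126046, -0.40683237, -0.61959408]]), 't': array([ 0.24226062, -0.14411947,  1.47009635])}
side {'fx': 457.38824296302715, 'fy': 457.38824296302715, 'cx': 315.6787426424647, 'cy': 198.73767142545185, 'k1': -0.12299542617824917, 'R': array([[-0.95059842, -0.31041974, -0.00148989],
       [-0.19774539,  0.60924151, -0.7679333 ],
       [ 0.23928936, -0.72970156, -0.64052809]]), 't': array([0.43527688, 0.20632323, 1.07503011])}
wrist {'fx': 278.17578664902805, 'fy': 278.17578664902805, 'cx': 314.55718581832946, 'cy': 197.69772767664537, 'k1': 0.014524239185919545, 'tool_from_camera': array([[-7.47612118e-04, -3.00550413e-01,  9.53765637e-01,
        -1.45974712e-01],
       [-9.51186111e-05, -9.53765878e-01, -3.00550563e-01,
         7.64579038e-02],
       [ 9.99999716e-01, -3.15416106e-04,  6.84458990e-04,
         6.42304347e-04],
       [ 0.00000000e+00,  0.00000000e+00,  0.00000000e+00,
         1.00000000e+00]])}
```

View pics/scene0.png

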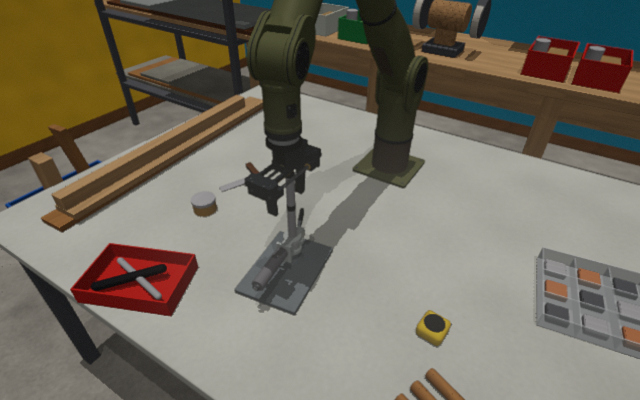

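View pics/side0.png

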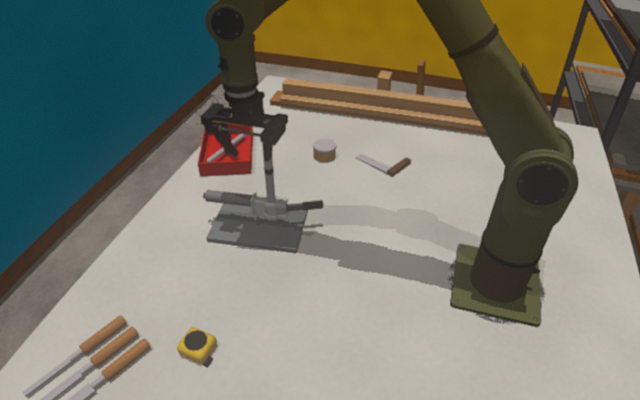

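View pics/wrist0.png

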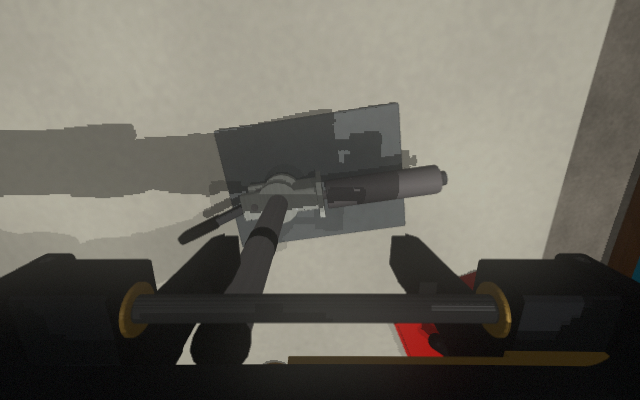

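The wrist view shows the column from the collar at about (283,190) to the cap at about (222,345), with the tape near (262,237). The handle runs from about (182,240) to (240,210). In the side view the handle is at about (305,205). I'll enlarge these three regions.

```bash
python3 - <<'E'
import cv2,numpy as np
f=lambda n,x,y,w,h,k:cv2.convertScaleAbs(cv2.resize(cv2.imread(f"pics/{n}0.png")[y:y+h,x:x+w],None,fx=k,fy=k,interpolation=cv2.INTER_CUBIC),alpha=1.5)
a=f("wrist",170,140,130,200,3)   #390x600
b=f("side",200,110,130,100,3)  #390x300
c=f("scene",235,160,130,100,3)
cv2.imwrite("pics/c0.png",np.hstack([a,np.vstack([b,c])]))
E
```

```text
(no output)
```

View pics/c0.png

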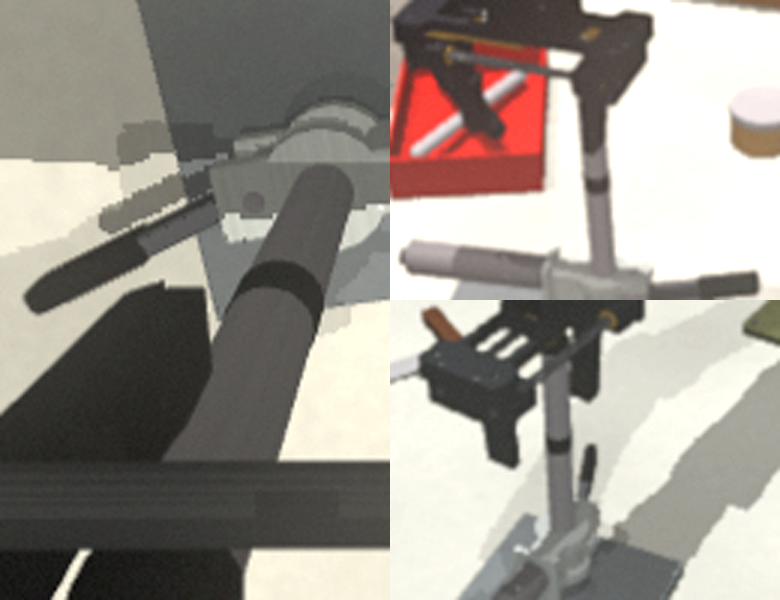

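```bash
cat > h.py <<'E'
from plant import r,cams
import cv2,numpy as np
from scipy.spatial.transform import Rotation as Ro
def pose(s):
    T=np.eye(4);q=s["tool_rot"];T[:3,:3]=Ro.from_quat([q[1],q[2],q[3],q[0]]).as_matrix();T[:3,3]=s["position"];return T
def ray(n,u,v,T=None):
    c=cams.get_calibration(n)
    d=np.array([(u-c["cx"])/c["fx"],(v-c["cy"])/c["fy"]]);p=d.copy()
    for _ in range(9):p=d/(1+c["k1"]*(p@p))
    d=np.r_[p,1]
    if n=="wrist":
        W=T@c["tool_from_camera"];o=W[:3,3];d=W[:3,:3]@d
    else:o=-c["R"].T@c["t"];d=c["R"].T@d
    return o,d/np.linalg.norm(d)
def tri(rs):
    A=sum(np.eye(3)-np.outer(d,d) for o,d in rs);b=sum((np.eye(3)-np.outer(d,d))@o for o,d in rs)
    X=np.linalg.solve(A,b);return X,[np.linalg.norm(np.cross(X-o,d)) for o,d in rs]
def plane(ra,z):o,d=ra;return o+d*(z-o[2])/d[2]
E
python3 - <<'E'
from h import *
np.set_printoptions(precision=4,suppress=True)
T=pose(r.read_state())
pts={"tapelow":((265.3,233),(269.2,174),(291,211)),"tip":((181,239),(322,203.5),(301.7,210)),"inner":((216.7,222.7),(302.5,206),(300.3,225.5))}
for k,(w,s,c) in pts.items():
    R=[ray("wrist",*w,T),ray("side",*s),ray("scene",*c)]
    print(k,tri(R),tri(R[1:])[0],tri(R[:2])[0],"w@.083",plane(R[0],.083),"w@.071",plane(R[0],.071))
E
```

```text
tapelow (array([ 0.5849, -0.0187,  0.1776]), [np.float64(0.00041756722202352335), np.float64(0.003714111376790862), np.float64(0.0035600105366292087)]) [ 0.5846 -0.0187  0.1776] [ 0.5845 -0.0189  0.1803] w@.083 [ 0.567  -0.0622  0.083 ] w@.071 [ 0.5647 -0.0677  0.071 ]
tip (array([ 0.4638, -0.0717,  0.0745]), [np.float64(0.0023038615733489537), np.float64(0.001350221638870454), np.float64(0.0034498516277974046)]) [ 0.4645 -0.0704  0.0744] [ 0.4637 -0.0725  0.0762] w@.083 [ 0.4667 -0.0699  0.083 ] w@.071 [ 0.4604 -0.0757  0.071 ]
inner (array([ 0.5096, -0.0494,  0.0675]), [np.float64(0.006574809117200811), np.float64(0.004733404162316628), np.float64(0.010349721703562588)]) [ 0.5119 -0.0455  0.0677] [ 0.5091 -0.0512  0.074 ] w@.083 [ 0.5111 -0.049   0.083 ] w@.071 [ 0.5065 -0.054   0.071 ]
```

```bash
cat >> h.py <<'E'
def target(lev_deg,tilt_deg,grasp):
    """tool pose gripping the handle at world point grasp, lever pointing at lev_deg, body leaning outward by tilt"""
    a=np.radians(lev_deg);u=np.array([np.cos(a),np.sin(a),0]);t=np.radians(tilt_deg)
    x=np.array([0,0,-1])*np.cos(t)-u*np.sin(t);z=np.cross(u*-1,np.array([0,0,-1]))*-1
    y=np.cross(z,x);T=np.eye(4);T[:3,:3]=np.c_[x,y,z];T[:3,3]=np.array(grasp)+.019*x;return T
def rel(T0,T):
    D=np.linalg.inv(T0)@T;return np.round(np.r_[D[:3,3],Ro.from_matrix(D[:3,:3]).as_rotvec()],3)
E
python3 - <<'E'
from h import *
np.set_printoptions(precision=4,suppress=True)
T0=pose(r.read_state());print(r.tcp_to_grasp)
T=target(206,20,(.487,-.060,.19));print(T)
print(rel(T0,T))
o,d=ray("wrist",216,131,T0)
for a in[(216,131),(334,111),(397,103),(405,224),(283,243),(330,187),(442,178)]:print(a,plane(ray("wrist",*a,T0),.016 if a not in[(330,187),(442,178)] else .075))
E
```

```text
0.0187
[[ 0.3074  0.8446  0.4384  0.4928]
 [ 0.1499  0.4119 -0.8988 -0.0572]
 [-0.9397  0.342  -0.      0.1721]
 [ 0.      0.      0.      1.    ]]
[ 0.066 -0.057 -0.132  1.105 -0.196  0.313]
(216, 131) [0.4983 0.0504 0.016 ]
(334, 111) [0.6497 0.0751 0.016 ]
(397, 103) [0.7281 0.0845 0.016 ]
(405, 224) [ 0.7542 -0.0789  0.016 ]
(283, 243) [ 0.579 -0.109  0.016]
(330, 187) [ 0.643  -0.0081  0.075 ]
(442, 178) [0.7699 0.0025 0.075 ]
```

Request:
arm_command:
  commands:
    - [-0.05,0,0,0,0,0,-1]
    - [-0.1,0,0,0,0,0,-1]
    - [-0.12,0,-0.02,0,0,0,-1]
    - [-0.12,-0.02,-0.06,0.14,-0.024,0.04,-1]
    - [-0.12,-0.04,-0.1,0.28,-0.05,0.08,-1]
    - [-0.1,-0.057,-0.132,0.42,-0.075,0.12,-1]
    - [-0.06,-0.057,-0.132,0.56,-0.1,0.16,-1]
    - [-0.02,-0.057,-0.132,0.7,-0.125,0.2,-1]

```text
time_s: 0.95
position: [0.4927, -0.0585, 0.2589]
tool_rot: [0.703, 0.314, 0.613, -0.175]
ft_force: [0.6, 0.9, -1.2]
gripper_width: 0.0882
```

```bash
python3 - <<'E'
from h import *
s=r.read_state();print(s["position"],s["qpos"].round(2),rel(pose(s),target(206.5,20,(.4846,-.0606,.19))))
E
```

```text
[ 0.49270526 -0.05846139  0.2589432 ] [ 0.24  0.44 -0.17  2.07 -0.19  0.47 -0.44] [ 0.084 -0.021 -0.007  0.389 -0.064  0.109]
```

Request:
arm_command:
  commands:
    - [0.03,-0.01,-0.003,0.13,-0.02,0.035,-1]
    - [0.06,-0.02,-0.006,0.26,-0.045,0.073,-1]
    - [0.084,-0.021,-0.007,0.389,-0.064,0.109,-1]
    - [0.084,-0.021,-0.007,0.389,-0.064,0.109,-1]
    - [0.084,-0.021,-0.007,0.389,-0.064,0.109,-1]

```text
time_s: 1.45
position: [0.4921, -0.0581, 0.1757]
tool_rot: [0.656, 0.465, 0.535, -0.26]
ft_force: [7.3, -5.0, 0.3]
gripper_width: 0.0883
```

```bash
python3 - <<'E'
from h import *
s=r.read_state();w=cams.camera("wrist");cv2.imwrite("pics/w1.png",cv2.convertScaleAbs(w,alpha=1.4))
print(s["position"],s["qpos"].round(2),rel(pose(s),target(206.5,20,(.4846,-.0606,.19))))
np.save("T1.npy",pose(s))
E
```

```text
[ 0.49214609 -0.05807602  0.17569677] [ 0.34  0.6  -0.28  2.26 -1.    0.04  0.03] [ 0.003 -0.002 -0.001  0.013 -0.01   0.01 ]
```

View pics/w1.png

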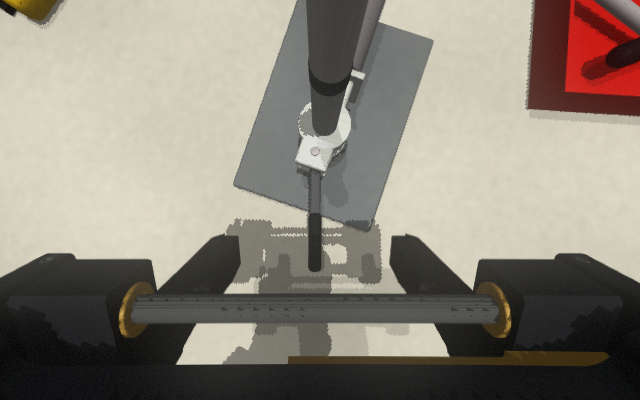

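```bash
python3 - <<'E'
from h import *
np.set_printoptions(precision=4,suppress=True)
T=np.load("T1.npy")
for k,p,z in[("tip",(315.5,271),.083),("inner",(316,213),.083),("pivot",(315,152),.09)]:print(k,plane(ray("wrist",*p,T),z))
g=cv2.cvtColor(cv2.imread("pics/w1.png"),6).astype(int)
print(g[60:104,328],g[60:104,334]); print(g[75,300:360])
col=np.array([.584,-.0195])
o=ray("wrist",320,90,T)[0];n=(o[:2]-col);dist=np.linalg.norm(n);n/=dist;print("cam",o,dist)
f=np.r_[col+n*.011,0]
for u in(328,):
  for v in(70,88,92,96,132):
    o,d=ray("wrist",u,v,T);t=((f-o)[:2]@n)/(d[:2]@n);print(u,v,o+t*d)
E
```

```text
tip [ 0.4635 -0.0752  0.083 ]
inner [ 0.5107 -0.0513  0.083 ]
pivot [ 0.5591 -0.0252  0.09  ]
[64 62 66 66 64 66 62 64 65 63 66 65 64 65 67 66 65 63 67 64 65 64 64 47
 42 38 34 38 38 38 38 40 39 38 38 36 58 66 66 66 69 66 68 68] [64 64 64 63 66 63 65 63 62 66 64 64 64 64 64 63 63 62 66 66 63 63 66 44
 38 38 34 34 37 35 36 37 38 35 40 50 69 67 70 67 69 68 68 67]
[122 122 121 123 122 121 121 121 124  46  45  42  44  44  66  68  69  67
  67  68  69  67  66  65  68  64  67  66  66  63  64  65  68  67  63  63
  65  65  65  67  70  65  67  67  67  65  64  53  41  36  73 117 174 195
 202 208 212 209 209 209]
cam [ 0.5152 -0.0487  0.3392] 0.07475407816920832
328 70 [ 0.5742 -0.0245  0.2122]
328 88 [ 0.5745 -0.0253  0.193 ]
328 92 [ 0.5746 -0.0255  0.1879]
328 96 [ 0.5747 -0.0258  0.1824]
328 132 [ 0.576  -0.0288  0.1076]
```

The handle is centred between the jaws, with its tip at (315,271) and its inner end at (316,213). The tape's lower edge is near row 96. The 20° tilt puts joints 5 and 6 at their limits, so I'll go back to nearly vertical.

```bash
python3 - <<'E'
from h import *
s=r.read_state()
for z in(.17,.074):
  for t in(0,):print(z,t,rel(pose(s),target(207,t,(.4824,-.0640,z))))
E
```

```text
0.17 0 [ 0.019 -0.018  0.002  0.019 -0.006 -0.337]
0.074 0 [ 0.11  -0.049  0.002  0.019 -0.006 -0.337]
```

Request:
arm_command:
  commands:
    - [0.005,-0.005,0,0.005,0,-0.08,-1]
    - [0.01,-0.01,0,0.01,0,-0.17,-1]
    - [0.015,-0.014,0.001,0.015,0,-0.25,-1]
    - [0.019,-0.018,0.002,0.02,0,-0.337,-1]
    - [0.019,-0.018,0.002,0.02,0,-0.337,-1]
    - [0.019,-0.018,0.002,0.02,0,-0.337,-1]

```text
time_s: 2.1
position: [0.4839, -0.0637, 0.1522]
tool_rot: [0.597, 0.378, 0.602, -0.372]
ft_force: [0.3, 0.6, -0.2]
gripper_width: 0.0884
```

```bash
python3 - <<'E'
from h import *
s=r.read_state();print(s["qpos"].round(2),s["dq"].round(2))
for z in(.17,.074):print(z,rel(pose(s),target(207,0,(.4824,-.0640,z))))
E
```

```text
[-0.26  0.72  0.51  2.07 -0.72  0.53 -0.33] [ 0.06 -0.02 -0.02  0.03  0.   -0.    0.  ]
0.17 [ 0.001 -0.001 -0.    -0.018 -0.01  -0.004]
0.074 [ 0.097 -0.002  0.001 -0.018 -0.01  -0.004]
```

Request:
arm_command:
  commands:
    - [0.03,-0.001,0,-0.01,-0.01,0,-1]
    - [0.06,-0.001,0,-0.018,-0.01,0,-0.6]
    - [0.085,-0.002,0.001,-0.018,-0.01,0,-0.2]
    - [0.097,-0.002,0.001,-0.018,-0.01,0,0.2]
    - [0.097,-0.002,0.001,-0.018,-0.01,0,0.5]
    - [0.097,-0.002,0.001,-0.018,-0.01,0,0.5]
    - [0.097,-0.002,0.001,-0.018,-0.01,0,1]
    - [0.097,-0.002,0.001,-0.018,-0.01,0,1]
  force: 40

```text
time_s: 2.9
position: [0.4827, -0.0654, 0.0565]
tool_rot: [0.604, 0.371, 0.602, -0.369]
ft_force: [-0.2, -0.0, -0.7]
gripper_width: 0.0343
```

Request:
arm_command:
  commands:
    - [0,0,0,0,0,0,1]
    - [0,0,0,0,0,0,1]
    - [0,0,0,0,0,0,1]
    - [0,0,0,0,0,0,1]

```text
time_s: 3.3
position: [0.482, -0.0644, 0.0556]
tool_rot: [0.603, 0.37, 0.603, -0.368]
ft_force: [-1.1, 2.5, 4.0]
gripper_width: 0.0116
```

```bash
python3 - <<'E'
from h import *
s=r.read_state();print(s["qpos"].round(2),s["position"],s["ft_force"],s["moment"],s["gripper_width"])
np.save("Tg.npy",pose(s))
z=np.c_[pose(s)[:3,2]].ravel();print(np.degrees(np.arctan2(z[1],z[0])))
a=cams.camera("side");b=cams.camera("scene");w=cams.camera("wrist");cv2.imwrite("pics/side1.png",a);cv2.imwrite("pics/scene1.png",b);cv2.imwrite("pics/w2.png",w)
E
```

```text
[-0.11  0.87  0.25  2.12 -0.88  0.25 -0.18] [ 0.48203206 -0.06437078  0.05562932] [-1.0629555   2.47711877  4.03239643] [0.42957744 0.28379165 0.24714103] 0.011587518105812104
-62.90742394784902
```

Request:
arm_command:
  commands:
    - [-0.01,0,0,0,0,0,1]
    - [-0.025,0,0,0,0,0,1]
    - [-0.04,0,0,0,0,0,1]
    - [-0.055,0,0,0,0,0,1]
    - [-0.067,0,0,0,0,0,1]
    - [-0.074,0,0,0,0,0,1]
    - [-0.074,0,0,0,0,0,1]
    - [-0.074,0,0,0,0,0,1]

```text
time_s: 4.25
position: [0.482, -0.0643, 0.1292]
tool_rot: [0.603, 0.37, 0.603, -0.368]
ft_force: [1.8, 4.5, -6.1]
gripper_width: 0.0115
```

```bash
python3 - <<'E'
from h import *
s=r.read_state();print(s["qpos"].round(2),s["position"],s["ft_force"],s["gripper_width"])
print(rel(np.load("Tg.npy"),pose(s)))
a=cams.camera("side");b=cams.camera("scene");w=cams.camera("wrist")
cv2.imwrite("pics/side2.png",a);cv2.imwrite("pics/scene2.png",b);cv2.imwrite("pics/w3.png",w)
f=lambda i,x,y,w,h,k:cv2.convertScaleAbs(cv2.resize(i[y:y+h,x:x+w],None,fx=k,fy=k,interpolation=cv2.INTER_CUBIC),alpha=1.5)
cv2.imwrite("pics/c2.png",np.vstack([np.hstack([f(a,235,145,65,50,6),f(b,260,175,65,50,6)]),f(w,220,0,195,75,4)[:,:780]]))
E
```

```text
[-0.23  0.76  0.46  2.1  -0.76  0.46 -0.28] [ 0.48195553 -0.06429351  0.12920637] [ 1.76877458  4.45368237 -6.11847333] 0.011512128419123224
[-0.074  0.    -0.     0.001  0.    -0.   ]
```

View pics/c2.png

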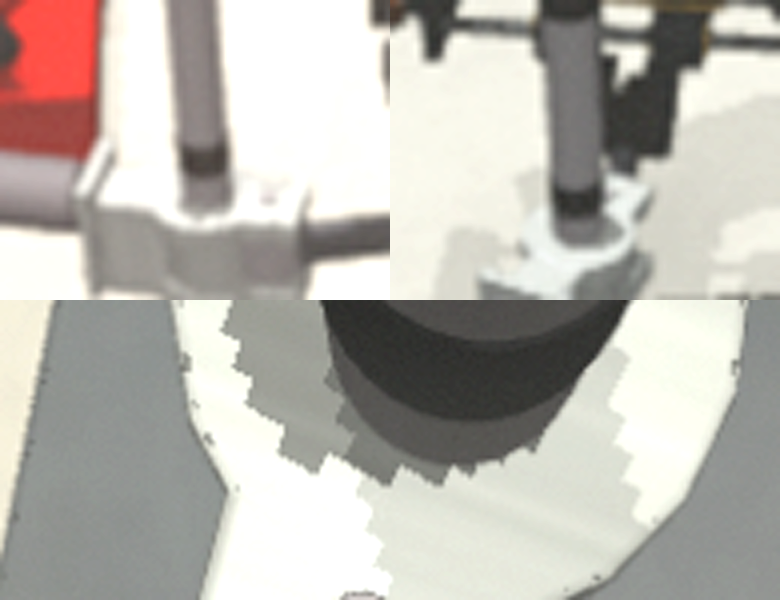

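The wrist crop shows the tape from rows 10 to 30 and the column meeting the collar at about row 41, so some gap is left. I'll convert these rows to heights.

```bash
python3 - <<'E'
from h import *
np.set_printoptions(precision=4,suppress=True)
T=pose(r.read_state());zt=.046+.05+.0736
def zat(n,col,u,v):
    o,d=ray(n,u,v,T);m=o[:2]-col;m/=np.linalg.norm(m);f=np.r_[col+m*.011,0]
    # nearest intersection with the cylinder
    a=d[:2]@d[:2];e=o[:2]-col;b=e@d[:2];c=e@e-.011**2;D=b*b-a*c
    return (o+(-b-np.sqrt(D))/a*d) if D>0 else None
for k in((.584,-.0195),(.584,-.021),(.582,-.021)):
  print(k)
  for n,l in(("wrist",[(337,10),(337,30),(334,40.8)]),("side",[(269,169.5),(269,174.2),(269,180.5)]),("scene",[(291,206.3),(291.3,211),(291.3,216.3)])):
    print(n,[None if (p:=zat(n,np.array(k),*q)) is None else p[2].round(4) for q in l])
w=cv2.cvtColor(cv2.imread("pics/w3.png"),6);print(w[0:50,335])
for f,x in(("side2",268),("side2",269),("scene2",291)):
  print(f,x,cv2.cvtColor(cv2.imread(f"pics/{f}.png"),6)[160:190,x] if f[1]=="i" else cv2.cvtColor(cv2.imread(f"pics/{f}.png"),6)[195:225,x])
E
```

```text
(0.584, -0.0195)
wrist [np.float64(0.1981), np.float64(0.1803), np.float64(0.1669)]
side [np.float64(0.2027), np.float64(0.1888), np.float64(0.1698)]
scene [np.float64(0.196), np.float64(0.1812), np.float64(0.1645)]
(0.584, -0.021)
wrist [np.float64(0.2002), np.float64(0.1838), np.float64(0.1708)]
side [np.float64(0.2018), np.float64(0.1878), np.float64(0.1687)]
scene [np.float64(0.195), np.float64(0.1802), np.float64(0.1635)]
(0.582, -0.021)
wrist [np.float64(0.2063), np.float64(0.191), np.float64(0.1791)]
side [np.float64(0.2023), np.float64(0.1883), np.float64(0.169)]
scene [np.float64(0.194), np.float64(0.1792), np.float64(0.1624)]
[ 51  49  52  52  52  50  52  52  52  44  33  34  34  30  32  34  35  34
  34  36  34  35  37  36  35  34  37  36  39  36  48  53  57  58  57  58
  57  57  60  57  58  74  91 129 151 153 153 152 150 148]
side2 268 [ 91  90  91  92  91  93  92  93  90  77  58  50  50  49  61  83  91  89
  93 102 115 138 156 134 104  99  97  98  98  98]
side2 269 [ 89  88  89  90  89  90  90  91  89  76  57  52  49  50  64  82  90  90
  92  97 120 158 166 136 104  98  96  98  97  99]
scene2 291 [ 79  79  79  79  79  80  78  79  80  80  78  66  39  38  37  39  57  77
  80  77  86 124 161 162 161 140 111  87  79  80]
```

Request:
arm_command:
  commands:
    - [-0.005,0,0,0,0,0,1]
    - [-0.01,0,0,0,0,0,1]
    - [-0.01,0,0,0,0,0,1]
    - [-0.01,0,0,0,0,0,1]

```text
time_s: 4.8
position: [0.482, -0.0644, 0.139]
tool_rot: [0.603, 0.37, 0.603, -0.368]
ft_force: [1.3, 5.5, -5.4]
gripper_width: 0.0116
```

```bash
python3 - <<'E'
from h import *
s=r.read_state();print(s["position"],s["ft_force"])
a=cams.camera("side");b=cams.camera("scene");w=cams.camera("wrist")
cv2.imwrite("pics/side3.png",a);cv2.imwrite("pics/scene3.png",b);cv2.imwrite("pics/w4.png",w)
f=lambda i,x,y,w,h,k:cv2.convertScaleAbs(cv2.resize(i[y:y+h,x:x+w],None,fx=k,fy=k,interpolation=cv2.INTER_CUBIC),alpha=1.5)
cv2.imwrite("pics/c3.png",np.vstack([np.hstack([f(a,235,145,65,50,6),f(b,260,175,65,50,6)]),f(w,220,0,195,75,4)[:,:780]]))
G=lambda i:cv2.cvtColor(i,6)
print(G(w)[0:50,335]);print(G(a)[160:190,269]);print(G(b)[195:225,291])
E
```

```text
[ 0.48196435 -0.06437734  0.13904754] [ 1.301542    5.46249067 -5.35852626]
[ 51  50  51  52  50  51  51  52  50  52  53  53  54  54  51  53  53  54
  54  53  53  53  50  43  42  38  36  37  37  38  38  39  38  37  38  42
  39  41  41  52  59  83 127 149 150 151 153 151 148 147]
[ 87  87  89  89  89  88  89  91  90  74  59  50  49  51  63  84 101 127
 165 164 129 102  98  97  97  97  97  97  97  97]
[ 78  79  78  80  79  78  78  79  79  79  80  68  41  34  36  38  54  81
 125 160 160 153 132 102  83  78  79  77  78  77]
```

View pics/c3.png

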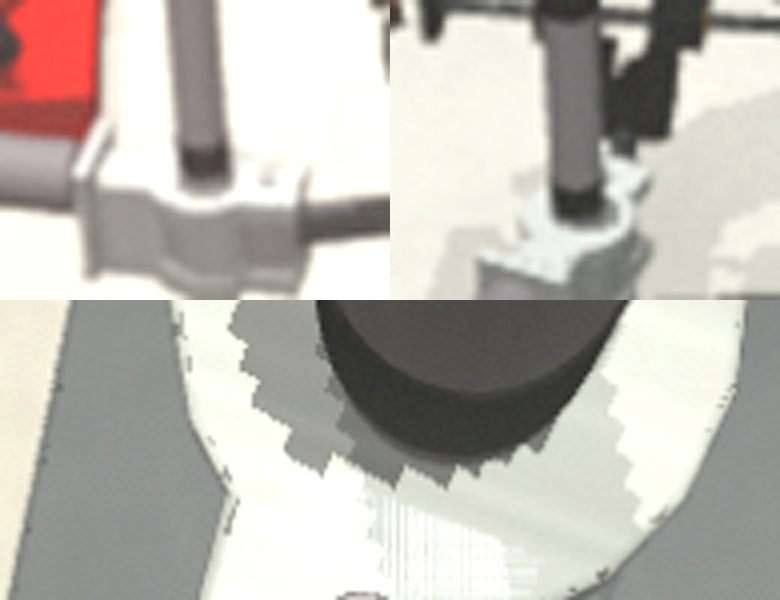

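Request:
arm_command:
  commands:
    - [-0.004,0,0,0,0,0,1]
    - [-0.004,0,0,0,0,0,1]
    - [-0.004,0,0,0,0,0,1]
    - [-0.004,0,0,0,0,0,1]
    - [-0.004,0,0,0,0,0,1]

```text
time_s: 5.45
position: [0.482, -0.0644, 0.143]
tool_rot: [0.603, 0.37, 0.603, -0.368]
ft_force: [1.1, 4.7, -5.1]
gripper_width: 0.0118
```

```bash
python3 - <<'E'
from h import *
np.set_printoptions(suppress=True,precision=4)
s=r.read_state();print(s["position"],s["ft_force"],s["moment"],s["qpos"].round(2))
a=cams.camera("side");b=cams.camera("scene");w=cams.camera("wrist")
cv2.imwrite("pics/w5.png",w);cv2.imwrite("pics/side4.png",a)
G=lambda i:cv2.cvtColor(i,6)
for u in(325,335,345):print(G(w)[20:50,u])
print(G(a)[160:190,269]);print(G(b)[195:225,291])
T0=pose(s);np.save("Tm.npy",T0)
g=T0[:3,3]+T0[:3,0]*.019
piv=np.array([.559,-.0245]);v=g[:2]-piv;print("R",np.linalg.norm(v),np.degrees(np.arctan2(v[1],v[0])),np.degrees(np.arctan2(T0[1,2],T0[0,2]))+270)
E
```

```text
[ 0.482  -0.0644  0.143 ] [ 1.0889  4.6656 -5.0571] [ 1.1793 -0.156   0.2637] [-0.25  0.74  0.49  2.09 -0.74  0.49 -0.3 ]
[ 55  55  55  56  54  42  41  36  37  39  37  38  39  39  38  38  39  39
  42  41  58  79  89 126 148 147 146 146 146 147]
[ 54  53  54  54  55  56  54  46  43  37  39  37  40  40  38  39  38  41
  40  41  42  45 113 149 149 151 151 149 148 147]
[ 55  54  54  53  54  54  47  41  42  40  38  39  39  37  39  39  39  37
  41  48 116 146 146 145 144 146 148 149 151 151]
[ 88  88  90  88  89  89  91  90  90  76  57  51  50  50  70 104 130 160
 149 116  99  98 100  98  98  98  97  98  97 101]
[ 79  79  79  79  77  80  78  80  81  80  80  69  39  35  37  38  79 133
 161 156 142 120  96  80  76  78  78  78  77  77]
R 0.08668804294267361 -152.63584156364976 207.03344894867757
```

The tape now meets the collar directly at row 41.7, with its full width visible, so the collar is at the mark. Next I'll plan the swing.

```bash
cat > swing.py <<'E'
from h import *
import sys
np.set_printoptions(suppress=True,precision=4)
# args: from-pose file, start angle, end angle, n rows, tilt start, tilt end
a0,a1,n,t0,t1=map(float,sys.argv[1:6])
s=r.read_state();T0=pose(s);Tm=np.load("Tm.npy");gz=(Tm[:3,3]+Tm[:3,0]*.019)[2]
piv=np.array([.559,-.0245]);R=.0867
for k in range(1,int(n)+1):
    f=k/n;a=a0+(a1-a0)*f
    q=np.r_[piv+R*np.array([np.cos(np.radians(a)),np.sin(np.radians(a))]),gz]
    print(round(a,1),rel(T0,target(a,t0+(t1-t0)*f,q)).tolist())
g=T0[:3,3]+T0[:3,0]*.019;v=g[:2]-piv
print("pos",g,"R",np.linalg.norm(v),"dir",np.degrees(np.arctan2(v[1],v[0]))%360,"jawdir",(np.degrees(np.arctan2(T0[1,2],T0[0,2]))+270),"F",s["ft_force"],s["moment"],s["qpos"].round(2),s["gripper_width"])
E
python3 swing.py 207.2 233 8 0 3
```

```text
210.4 [0.038, 0.0, 0.005, -0.059, -0.001, 0.004]
213.6 [0.038, 0.001, 0.009, -0.115, -0.001, 0.01]
216.9 [0.038, 0.002, 0.014, -0.172, 0.0, 0.017]
220.1 [0.038, 0.003, 0.019, -0.228, 0.002, 0.023]
223.3 [0.038, 0.004, 0.024, -0.284, 0.004, 0.03]
226.6 [0.038, 0.006, 0.028, -0.341, 0.006, 0.036]
229.8 [0.038, 0.008, 0.033, -0.397, 0.008, 0.042]
233.0 [0.038, 0.01, 0.037, -0.453, 0.011, 0.049]
pos [ 0.482  -0.0644  0.1239] R 0.08670785044156827 dir 207.36599145070963 jawdir 207.03352748730458 F [ 1.024   4.9644 -5.8209] [ 1.1385 -0.1271  0.2456] [-0.25  0.74  0.49  2.09 -0.74  0.49 -0.3 ] 0.011854924981886663
```

```bash
sed -i 's/Tm\[:3,0\]\*.019)/Tm[:3,0]*-.019)/; s/g=T0\[:3,3\]+T0\[:3,0\]\*.019/g=T0[:3,3]-T0[:3,0]*.019/' swing.py; python3 swing.py 207.2 233 8 0 3
```

```text
210.4 [-0.0, 0.0, 0.005, -0.059, -0.001, 0.004]
213.6 [-0.0, 0.001, 0.009, -0.115, -0.001, 0.01]
216.9 [-0.0, 0.002, 0.014, -0.172, 0.0, 0.017]
220.1 [-0.0, 0.003, 0.019, -0.228, 0.002, 0.023]
223.3 [-0.0, 0.004, 0.024, -0.284, 0.004, 0.03]
226.6 [-0.0, 0.006, 0.028, -0.341, 0.006, 0.036]
229.8 [-0.0, 0.008, 0.033, -0.397, 0.008, 0.042]
233.0 [-0.0, 0.01, 0.037, -0.453, 0.011, 0.049]
pos [ 0.4819 -0.0645  0.1619] R 0.08680575360199624 dir 207.40285906983365 jawdir 207.03352748730458 F [ 1.024   4.9644 -5.8209] [ 1.1385 -0.1271  0.2456] [-0.25  0.74  0.49  2.09 -0.74  0.49 -0.3 ] 0.011854924981886663
```

Request:
arm_command:
  commands:
    - [0,0,0.005,-0.059,0,0.004,1]
    - [0,0.001,0.009,-0.115,0,0.01,1]
    - [0,0.002,0.014,-0.172,0,0.017,1]
    - [0,0.003,0.019,-0.228,0.002,0.023,1]
    - [0,0.004,0.024,-0.284,0.004,0.03,1]
    - [0,0.006,0.028,-0.341,0.006,0.036,1]
    - [0,0.008,0.033,-0.397,0.008,0.042,1]
    - [0,0.01,0.037,-0.453,0.011,0.049,1]

```text
time_s: 6.4
position: [0.5071, -0.0927, 0.1427]
tool_rot: [0.676, 0.241, 0.665, -0.206]
ft_force: [1.3, 5.8, -5.9]
gripper_width: 0.0115
```

```bash
python3 swing.py 233 259 8 3 6
```

```text
236.2 [-0.0, 0.0, 0.005, -0.055, 0.002, 0.006]
239.5 [-0.0, 0.001, 0.01, -0.111, 0.005, 0.013]
242.8 [-0.0, 0.002, 0.015, -0.168, 0.009, 0.019]
246.0 [-0.0, 0.003, 0.02, -0.225, 0.013, 0.026]
249.2 [-0.0, 0.004, 0.024, -0.281, 0.018, 0.032]
252.5 [-0.0, 0.006, 0.029, -0.338, 0.023, 0.038]
255.8 [0.0, 0.007, 0.033, -0.394, 0.028, 0.045]
259.0 [0.0, 0.009, 0.038, -0.451, 0.034, 0.051]
pos [ 0.5065 -0.0935  0.1617] R 0.08667693202470562 dir 232.73046198132968 jawdir 233.10891315326742 F [ 1.2543  5.7828 -5.9251] [0.8661 0.1562 0.1829] [-0.07  0.72  0.32  2.02 -0.59  0.47  0.06] 0.011500965818843802
```

Request:
arm_command:
  commands:
    - [0,0,0.005,-0.055,0.002,0.006,1]
    - [0,0.001,0.01,-0.111,0.005,0.013,1]
    - [0,0.002,0.015,-0.168,0.009,0.019,1]
    - [0,0.003,0.02,-0.225,0.013,0.026,1]
    - [0,0.004,0.024,-0.281,0.018,0.032,1]
    - [0,0.006,0.029,-0.338,0.023,0.038,1]
    - [0,0.007,0.033,-0.394,0.028,0.045,1]
    - [0,0.009,0.038,-0.451,0.034,0.051,1]

```text
time_s: 7.2
position: [0.5419, -0.1074, 0.1428]
tool_rot: [0.706, 0.105, 0.7, -0.03]
ft_force: [-0.6, 8.7, -6.6]
gripper_width: 0.0118
```

```bash
python3 swing.py 259 278 6 6 8;python3 - <<'E'
from h import *
G=lambda i:cv2.cvtColor(i,6)
print(G(cams.camera("side"))[160:190,269]);print(G(cams.camera("scene"))[195:225,291])
E
```

```text
262.2 [-0.0, 0.0, 0.006, -0.055, 0.004, 0.005]
265.3 [-0.0, 0.001, 0.01, -0.11, 0.01, 0.01]
268.5 [-0.0, 0.001, 0.015, -0.165, 0.017, 0.016]
271.7 [-0.0, 0.002, 0.019, -0.22, 0.024, 0.022]
274.8 [0.0, 0.004, 0.024, -0.275, 0.031, 0.027]
278.0 [0.0, 0.005, 0.028, -0.329, 0.039, 0.033]
pos [ 0.5416 -0.1094  0.1617] R 0.08665214042174736 dir 258.40097206945234 jawdir 259.0043938484972 F [-0.5866  8.6673 -6.6135] [1.1191 0.217  0.0802] [ 0.07  0.75  0.18  1.88 -0.43  0.57  0.38] 0.011772385397222388
[ 85  86  85  86  88  86  86  89  88  72  55  47  46  45  67 102 129 161
 154 120  98  96  97  97  97  97  98  97  95  99]
[ 78  78  79  78  78  79  78  80  79  79  79  69  39  33  34  37  78 133
 159 156 143 121  98  80  77  77  78  77  79  79]
```

Request:
arm_command:
  commands:
    - [0,0,0.006,-0.055,0.004,0.005,1]
    - [0,0.001,0.01,-0.11,0.01,0.01,1]
    - [0,0.001,0.015,-0.165,0.017,0.016,1]
    - [0,0.002,0.019,-0.22,0.024,0.022,1]
    - [0,0.004,0.024,-0.275,0.031,0.027,1]
    - [0,0.005,0.028,-0.329,0.039,0.033,1]
    - [0,0.005,0.028,-0.329,0.039,0.033,1]
    - [0,0.005,0.028,-0.329,0.039,0.033,1]

```text
time_s: 8.1
position: [0.5701, -0.1078, 0.143]
tool_rot: [0.7, 0.001, 0.707, 0.098]
ft_force: [-1.6, 8.0, -6.9]
gripper_width: 0.0117
```

```bash
python3 swing.py 278 282 2 8 8;python3 - <<'E'
from h import *
G=lambda i:cv2.cvtColor(i,6)
a=cams.camera("side");w=cams.camera("wrist")
print(G(a)[160:190,269]);print(G(cams.camera("scene"))[195:225,291])
f=lambda i,x,y,w,h,k:cv2.convertScaleAbs(cv2.resize(i[y:y+h,x:x+w],None,fx=k,fy=k,interpolation=cv2.INTER_CUBIC),alpha=1.4)
cv2.imwrite("pics/c6.png",np.vstack([f(w,0,0,640,400,1),f(a,160,120,160,50,4)]))
E
```

```text
280.0 [-0.0, 0.0, 0.004, -0.037, 0.004, 0.0]
282.0 [-0.0, 0.0, 0.007, -0.071, 0.009, 0.0]
pos [ 0.5704 -0.1104  0.1618] R 0.08666428141073418 dir 277.58026447272806 jawdir 277.87615606007967 F [-1.6043  8.0119 -6.9271] [0.8698 0.0818 0.1201] [ 0.13  0.78  0.09  1.75 -0.32  0.68  0.59] 0.011707163262865274
[ 84  85  85  86  86  86  85  88  86  72  53  46  44  45  66 100 127 159
 148 114  97  97  95  96  96  95  96  94  95  98]
[ 78  78  78  77  79  78  78  79  79  79  78  66  39  36  35  39  79 132
 160 157 142 121  97  80  76  78  78  78  77  78]
```

View pics/c6.png

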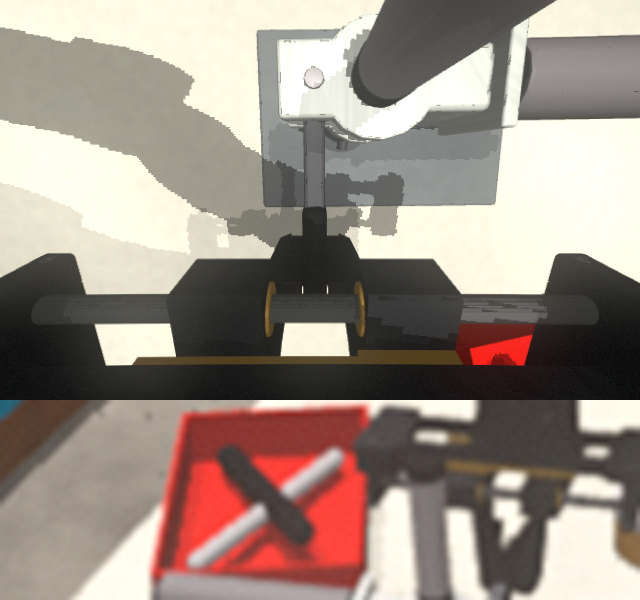

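The lever now lies square to the plate and fork in the wrist view (lever column 314, plate's lower edge level at row 205). I'll push gently to feel for the end stop.

Request:
arm_command:
  commands:
    - [0,0,0.002,-0.018,0.002,0,1]
    - [0,0,0.004,-0.037,0.004,0,1]
    - [0,0,0.004,-0.037,0.004,0,1]
    - [0,0,0.004,-0.037,0.004,0,1]

```text
time_s: 8.65
position: [0.5707, -0.1077, 0.1428]
tool_rot: [0.696, -0.011, 0.709, 0.11]
ft_force: [-7.6, 6.6, -2.3]
gripper_width: 0.0114
```

```bash
python3 swing.py 280 282 1 8 8
```

```text
282.0 [-0.0, 0.0, 0.006, -0.038, -0.001, -0.002]
pos [ 0.5712 -0.1103  0.1616] R 0.08667515796890839 dir 278.1175422611355 jawdir 279.8406206554606 F [-7.631   6.5595 -2.3439] [ 0.9212  1.3398 -0.2563] [ 0.13  0.79  0.09  1.74 -0.3   0.7   0.61] 0.011448627370873548
```

Request:
arm_command:
  commands:
    - [0,0,0.002,0,0,0,1]
    - [0,0,0.003,0,0,0,1]
    - [0,0,0.003,0,0,0,1]
    - [0,0,0.003,0,0,0,1]

```text
time_s: 9.05
position: [0.5708, -0.1077, 0.1427]
tool_rot: [0.694, -0.01, 0.711, 0.11]
ft_force: [-12.6, 6.4, 1.2]
gripper_width: 0.0119
```

```bash
python3 swing.py 280 282 1 8 8;python3 - <<'E'
from h import *
G=lambda i:cv2.cvtColor(i,6)
a=cams.camera("side");w=cams.camera("wrist");b=cams.camera("scene")
print(G(a)[160:190,269]);print(G(b)[195:225,291])
f=lambda i,x,y,w,h,k:cv2.convertScaleAbs(cv2.resize(i[y:y+h,x:x+w],None,fx=k,fy=k,interpolation=cv2.INTER_CUBIC),alpha=1.4)
cv2.imwrite("pics/c7.png",np.vstack([f(w,240,0,260,130,3),np.hstack([f(a,235,145,65,33,6),f(b,260,185,65,33,6)])]))
E
```

```text
282.0 [-0.001, 0.0, 0.006, -0.039, -0.006, -0.003]
pos [ 0.5714 -0.1103  0.1615] R 0.08668650303651572 dir 278.2489710548657 jawdir 279.82561039429885 F [-12.5518   6.3932   1.2123] [ 0.865   2.3525 -0.1098] [ 0.13  0.79  0.09  1.73 -0.3   0.71  0.61] 0.011894594452190215
[ 83  85  85  86  85  86  87  88  86  72  53  45  44  44  66  99 127 161
 156 122  98  96  96  95  95  95  96  96  94  98]
[ 78  79  79  80  78  80  78  79  80  79  80  67  39  36  34  36  77 133
 160 157 145 124  98  81  76  78  78  79  77  77]
```

View pics/c7.png

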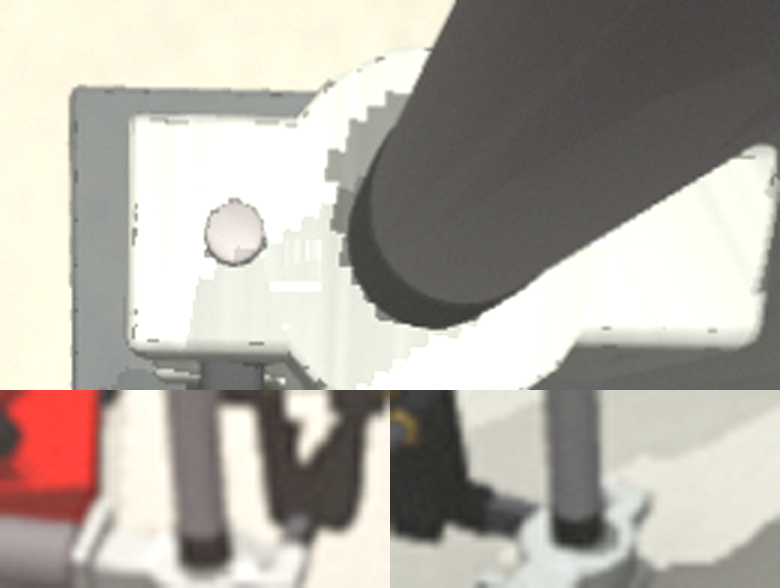

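```bash
python3 - <<'E'
from plant import r,workorder
s=r.read_state();print(s["time_s"],s["position"],s["ft_force"]);print(workorder.hand_in())
E
```

```text
9.2 [ 0.57074599 -0.10767893  0.14264962] [-13.10667919   5.76832652   1.80483616]
the job is handed in; nothing more can be done
None
```

I gripped the lever handle, raised the roller arm about 87 mm to the tape with the lever open, then swung the lever closed. I handed in at 9.2 s, still gripping the lever; the hand-in gave no verdict.

- **Height:** In the last wrist, side and scene views, the collar top meets the tape's lower edge, to about 1–2 mm. Before the final rise, the views disagreed on the gap left: about 3 mm in the wrist view, 6–8 mm in the other two. I trusted the wrist view because the column's shadow lay on the collar in the side view. At the mark itself, all three views agreed.
- **Lever:** It is against its end stop. Commanding 3 mm more moved it only about 0.1–0.2 mm while the push rose from 7.6 to 12.6 N. Its final direction was about 278°, against about 279° expected from the plate's heading. It stays pressed against the stop with about 13 N.
- **Stand and other things:** The column's pixels in the side and scene views did not change during the swing. The arm stayed clear of the tape measure, tin and square, but I did not measure their positions again at the end.
- **Joint limits:** My first hover pose, tilted 20°, brought joints 5 and 6 right up to their limits. I went back to a vertical grip straight away, and no fault was reported.

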